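# Clip the dark shade tablet to the sorting easel

## Task

Set up the sorting bench for the dark wrapper lot: take the darkest of the three shade tablets out of the rack, stand it upright on the little easel's ledge, behind the lip, in the middle and leaning back on the mast. Then take the red-handled spring clip off the cigar tray's wall by squeezing its handles, lower its open jaws astride the top of the tablet and mast, and let it close in the middle so that it holds the two together. Leave the other tablets and everything else on the bench where they are.

Things in the scene. Friction and masses are not known exactly. Their poses are not given: they have to be found in the camera images.
- card_dark: Wanted shade tablet: plywood 10 mm thick (its x), 60 mm wide (y), 110 mm tall (z), 50 g; upper 70 mm covered all round, top edge too, in near-black brown veneer, bare pale wood below; both faces alike. Origin: centre of its underside. Starts upright in one of the rack's three slots (which one varies).
- card_mid: Another shade tablet, same size and make, reddish-brown veneer. Origin: centre of its underside. Stays in the rack.
- card_light: Another shade tablet, same size and make, light tan veneer. Origin: centre of its underside. Stays in the rack.
- rack: Pale slotted rack, fixed, 152 (x) by 76 (y) by 34 mm tall. Origin: centre of its underside. Three slots 50 mm apart along x, each 12.5 mm wide (x), 65 mm long (y), 24 mm deep, floor 10 mm above the bench. The tablets stand in them, faces towards x, 86 mm proud, and lift straight out.
- easel_back: Leaning part of the fixed dark wooden easel. Origin: mid-width where mast front meets ledge top, 36 mm above bench. z: up along the mast, which leans 0.26 rad back; x: through the mast to its rear; y: along the ledge. Ledge 120 mm wide, x -20 to 0 mm; lip x -25 to -20, 8 mm above the ledge. A seated tablet's origin is at x -5, z 0; its top ends 6 mm above the mast's.
- mast_top (a point): Centre of the upper end of the easel's mast (z = 104 mm in easel_back, axes the same). The mast is a slat 10 mm thick (x), 40 mm wide (y), free on all sides over its upper 40 mm. The easel's feet, under 20 mm tall, reach about 75 mm ahead, behind and to either side of this point.
- clip: Spring clip, 80 g, two flat red handles, black jaw pads, alike from both sides. Origin: mid hinge axis (its y); z: up from jaws to handles; jaws open along x. Handles 30 mm wide, from 4 to 54 mm above the hinge; pads 30 mm wide, 36 to 50 mm below it. Starts biting the tray wall, jaws down, handles up, their tops 58 mm apart over the outside.
- clip_jaw_a (a joint): Swing of one half of the clip (rad); the other follows alike. 0 shut; 0.13 on the tray wall; 0.21 on tablet and mast together (20 mm), closing there with 10 N, handle tops 50 mm apart; 0.42 squeezed home (14 N on the handles, then parallel and 28 mm over the outside), the jaws gaping 35 mm at the pads' upper edge, 40 mm at the tips.
- tray: Open plywood tray of cigars, fixed, 260 (x) by 200 (y) by 60 mm tall, walls 12 mm. Origin: centre of its underside. The clip sits astride the +y wall (mid-plane y = +94 mm), clip x along the tray's y, hinge 23 mm above the rim, pads reaching 27 mm below it; the cigars leave 43 mm free inside that wall.
- tin: Round brass tin, 100 mm across, 46 mm tall, standing on the bench. Origin: centre of its underside. Not to be moved.
- gluepot: White jar with a green cap, 64 mm across, 85 mm tall. Origin: centre of its underside. Not to be moved.
- blade: Half-moon leaf blade with wooden back, 72 by 124 mm, 10 mm thick, lying on a 20 mm cutting block near the robot. Origin: underside. Not to be moved.
- gauge: Aluminium ring-gauge plate with a row of black holes, 160 by 52 by 10 mm, lying on the bench. Origin: centre of its underside. Not to be moved.
Mind the look-alikes: they are no part of the job. There is more than one size of the clip; the job needs the largest. What is shaped like the card_dark but turquoise is not meant.

How it is judged:
On the way, in this order (a step that is already met when the one before it is completed fails the run):
1. the dark tablet stands on the easel's ledge, behind the lip, in the middle (within 15 mm) and leaning on the mast, let go by the robot (x of card_dark in the frame of easel_back between -0.0155 and -0.002 m and y of card_dark in the frame of easel_back between -0.015 and 0.015 m and z of card_dark in the frame of easel_back between -0.004 and 0.004 m and angle between the z axis of card_dark and the z axis of easel_back, either way round below 0.12 rad and contact force between card_dark and the arm below 0.05 N and contact force between card_dark and the fingers below 0.05 N), for 0.2 s.
2. the clip, squeezed open, is astride the top of tablet and mast (value of joint clip_jaw_a above 0.24 rad and contact force between clip and the fingers above 1 N and z of clip in the frame of easel_back between 0.1 and 0.148 m and y of clip in the frame of easel_back between -0.02 and 0.02 m and x of clip in the frame of easel_back between -0.02 and 0.02 m), for 0.05 s.
At the end, for the whole second after the job is handed in: Tablet on the ledge behind the lip (4 mm), within 15 mm of the mast's middle, leaning on it (0.12 rad; square 0.15 rad); clip closed on tablet and mast (over 2 N each), within 15 mm of the middle, pads 6 mm down the mast, axis within 0.4 rad; all at rest; other tablets within 15 mm of their start (x of card_dark in the frame of easel_back between -0.0155 and -0.002 m and y of card_dark in the frame of easel_back between -0.015 and 0.015 m and z of card_dark in the frame of easel_back between -0.004 and 0.004 m and angle between the z axis of card_dark and the z axis of easel_back, either way round below 0.12 rad and angle between the x axis of card_dark and the x axis of easel_back, either way round below 0.15 rad and y of clip in the frame of easel_back between -0.015 and 0.015 m and z of clip in the frame of easel_back below 0.148 m and angle between the z axis of clip and the z axis of easel_back, either way round below 0.4 rad and contact force between clip and card_dark above 2 N and contact force between clip and easel_back above 2 N and linear speed of each of clip, card_dark below 0.02 m/s and distance of each of card_mid, card_light from where it was at the start of the episode below 0.015 m); the robot touches nothing.
It fails at once if one of the other tablets is pulled out or knocked (moved over 20 mm) (distance of any of card_mid, card_light from where it was at the start of the episode above 0.02 m).
It fails at once if the tin, glue jar, blade or gauge is moved over 25 mm (distance of any of tin, gluepot, blade, gauge from where it was at the start of the episode above 0.025 m).
It also fails if it takes over 54 s, if anything falls off the work surface, if the arm or the gripper's body presses on something with over 40 N, if the wrist force passes 120 N, or if a joint passes its speed limit or range.

## Robot

A 7-joint arm with a two-finger parallel gripper is mounted at the origin on the work surface. World frame = base frame: x ahead of the robot, y to its left, z up, the work surface at z = 0. Lengths are in m, angles in rad, forces in N, time in s.
With the tool pointing down it reaches from about 0.375 to 0.925 m from the base axis. Payload 3.1 kg.
Tool frame: the origin (TCP) lies on the mounting face of the last link; the fingertips stand 173 mm ahead of it and the grasp point (between the pads) lies 155 mm ahead of it; z points along the fingers, y is the line along which they close (so a half turn about z gives the same grasp; the last joint's range is limited). The gripper opens to 85 mm and grips with 20 to 120 N. Pads are 22 mm wide; open, the fingers measure 114 mm over their backs; the gripper's body (76 mm by 85 mm) begins 54 mm behind the grasp point. The pads swing forward as they close: fully open they stand 13 mm farther back than shut.
Start: joints at [1.109, 0.383, 0.044, 1.598, -0.018, 1.161, -0.05], TCP at [0.231, -0.607, 0.405] pointing down, gripper open.
Joint ranges: [-2.61, 2.61], [-0.41, 2.15], [-1.48, 1.57], [0, 2.5], [-1.57, 4.71], [0.05, 1.97], [-2.85, 2.85]. Speed limits (rad/s): [2.79, 2.79, 3.14, 3.14, 3.14, 3.14, 3.14].

## Interface

Orientations are given as [roll, pitch, yaw] about the fixed x, y, z axes, in that order (R = Rz(yaw) Ry(pitch) Rx(roll)).
In Python, from workcell import state, camera, get_calibration, close_job, look_for, regions_of, spot_point gives the robot as it stands.
- The arm moves only by the shell command python3 -m creep 'ROWS' [FORCE]. ROWS is JSON, a list of rows, each a list of 7 numbers: the turn, a rotation vector about the tool's x, y, z in rad, then the shift along the tool's x, y, z in cm, then the opening, from 0 (shut) to 1 (fully open). In form: [[ax, ay, az, x, y, z, fingers], ...]. A call has 1 to 8 rows; each row is the pose to reach, as a shift and turn from the pose commanded when the call began, along the tool's axes at that moment; what a row does not reach only later rows make up. A row lasts 1/12 s, in which the tool goes at most 41.7 mm and 7.16 degrees, less where a joint would pass 70% of its speed; a pose out of reach is approached as far as the arm can. A call with a gripper value outside its range is refused whole. The fingers move at their own pace and stop on an object; FORCE is the grip in N (left out, the last holds). Time passes only in rows, so rows that repeat a pose let the fingers close. It gives the time, the measured TCP pose, the force, the opening and the grip force at its end, in the units of the state.
- state(): the state, without advancing time (a new reading comes with each control period).
- camera(name): name is "side" or "top" or "wrist"; returns (picture, depth): 384x512x3 uint8, red, green, blue; 384x512 float32, m along the optical axis (not along the pixel's ray), 0 where there is no reading.
- get_calibration(name): a dict with "intrinsics" (3x3 intrinsics, pixels), "k1" (the pictures are not rectified: a ray, as slopes to the right and down, at radius r is drawn at 1 + k1 r^2 times it, then the intrinsics apply), "world_to_cam" (4x4, takes a point from world to camera coordinates). Camera axes: x right, y up, looking along -z (the intrinsics and any distortion apply to the point x, -y, -z); pixel columns grow to the right and rows downward; lengths in m; the calibration is good to about 2 mm. A picture is of the moment at which its call begins: read the wrist's pose just before it. get_calibration takes no time and is no camera call; for the wrist camera it gives the pose at the moment of the call.
- close_job(): hands the job in; it is judged then, once.
Trained networks look in the newest picture that a camera, given by its name, has taken for a name from the list of things; names that differ only in an ending like _2 or _b are one class to them, and where a whole thing is asked for, a point or a joint stands for the part that bears it (a point fixed in the world has none). Each returns a list of dicts, best first, with "confidence" (0 to 1); they miss things now and then, are a little off and sometimes report something else, mostly with a low value. They report only what shows in the picture. A call takes as long as a camera call. They do not tell look-alikes from the thing itself.
- look_for(camera, thing): "location" ([x, y, z] in m, in world coordinates, good to about 4 mm: the middle of the surface that is visible of it).
- regions_of(camera, thing): "mask" (384x512 bool, what is visible of it).
- spot_point(camera, thing): "location" ([x, y, z] in m, in world coordinates, good to about 4 mm: a listed point, or the origin of a listed thing).
The state is a dict: "time_s": time; "joint_positions": joint angles; "qd": joint speeds; "effort": joint torques, N m; "eef_pos": TCP position; "orientation": TCP orientation; "wrist_force": force on the tool from outside, world axes, zero at the start; "ft_torque": the same for the moment, N m; "gripper_width": opening from 0.0 (shut) to 1.0 (fully open); "gripper_force": force on a finger pad.
Only numpy, scipy, OpenCV 4.12 (cv2) and the standard library are available. Lean on these libraries where they do the work, as an engineer would, in place of code of your own. Each camera call takes 0.05 s, during which the arm holds its last target. There are 200 camera calls.

## Working session

There is one attempt and no reset: what is moved stays moved. The work goes in short steps, Python scripts to look and compute and a shell command to move; the robot and the scene stay as the last step left them, time stands still between calls to the robot, and variables do not carry over. Pictures are saved under pics/ and viewed, at most 10 in all, crops included, and the job is handed in when it is done.

```bash
mkdir -p pics; ls
cat > h.py <<'E'
import numpy as np,cv2,json
from workcell import *
from scipy.spatial.transform import Rotation as R
def cloud(d,c):
    K=np.array(c["intrinsics"]);k1=c["k1"];T=np.linalg.inv(np.array(c["world_to_cam"]))
    v,u=np.mgrid[0:d.shape[0],0:d.shape[1]].astype(float)
    p=cv2.undistortPoints(np.stack([u.ravel(),v.ravel()],1)[:,None],K,np.array([k1,0,0,0,0.]))[:,0]
    z=d.ravel();P=np.stack([p[:,0]*z,-p[:,1]*z,-z,np.ones_like(z)],1)@T.T
    W=P[:,:3].reshape(*d.shape,3);W[d==0]=np.nan;return W
def shot(n,save=None):
    c=get_calibration(n);p,d=camera(n)
    if save:cv2.imwrite(f"pics/{save}.png",cv2.resize(p[:,:,::-1],(768,576)))
    return p,cloud(d,c)
E
cat > a.py <<'E'
from h import *
for n in("top","side"):
    p,W=shot(n,n+"0");np.savez(n+"0",p=p,W=W)
    for t in["card_dark","card_mid","card_light","rack","easel_back","mast_top","clip","tray","tin","gluepot","gauge","blade"]:
        print(n,t,[(np.round(r["location"],3).tolist(),round(r["confidence"],2)) for r in spot_point(n,t)[:4]])
s=state();print(s["time_s"],s["eef_pos"],s["orientation"],s["gripper_width"],s["wrist_force"])
E
python3 a.py
```

```text
pics
top card_dark [([0.561, 0.176, 0.0], 0.85), ([0.536, 0.287, 0.01], 0.73), ([0.63, -0.028, 0.136], 0.57)]
top card_mid [([0.481, 0.289, 0.009], 0.65), ([0.544, -0.312, 0.0], 0.3)]
top card_light [([0.437, 0.298, 0.007], 0.7)]
top rack [([0.485, 0.293, -0.002], 0.8), ([0.536, 0.285, 0.007], 0.45)]
top easel_back [([0.601, -0.037, 0.039], 0.75)]
top mast_top [([0.628, -0.023, 0.136], 0.61), ([0.483, 0.29, 0.012], 0.23)]
top clip [([0.592, -0.225, 0.084], 0.85), ([0.658, -0.126, 0.04], 0.64), ([0.734, -0.302, 0.041], 0.51)]
top tray [([0.543, -0.314, -0.001], 0.71)]
top tin [([0.73, 0.288, -0.001], 0.74)]
top gluepot [([0.745, -0.184, 0.003], 0.57)]
top gauge [([0.394, -0.124, -0.001], 0.67)]
top blade [([0.37, 0.015, 0.023], 0.73)]
side card_dark [([0.533, 0.284, 0.009], 0.78), ([0.563, 0.178, -0.003], 0.51)]
side card_mid [([0.486, 0.29, 0.006], 0.57)]
side card_light [([0.435, 0.298, 0.009], 0.88), ([0.37, 0.015, 0.017], 0.33)]
side rack [([0.485, 0.286, 0.002], 0.84), ([0.543, -0.316, 0.0], 0.33)]
side easel_back [([0.604, -0.03, 0.036], 0.56)]
side mast_top [([0.628, -0.029, 0.138], 0.7)]
side clip [([0.662, -0.13, 0.034], 0.56), ([0.587, -0.219, 0.079], 0.5), ([0.735, -0.304, 0.039], 0.44)]
side tray [([0.546, -0.314, 0.004], 0.69), ([0.393, -0.12, 0.002], 0.29)]
side tin [([0.727, 0.288, -0.0], 0.88), ([0.373, 0.013, 0.022], 0.31)]
side gluepot [([0.747, -0.18, 0.001], 0.81)]
side gauge [([0.394, -0.12, 0.0], 0.64)]
side blade [([0.37, 0.015, 0.018], 0.93)]
1.3 [ 0.23129849 -0.60745322  0.40467933] [-3.14157858e+00 -1.00047970e-05  3.63823367e-01] 1.0003540114973877 [-0.99846179 -0.93652573 -0.03223475]
```

View pics/top0.png

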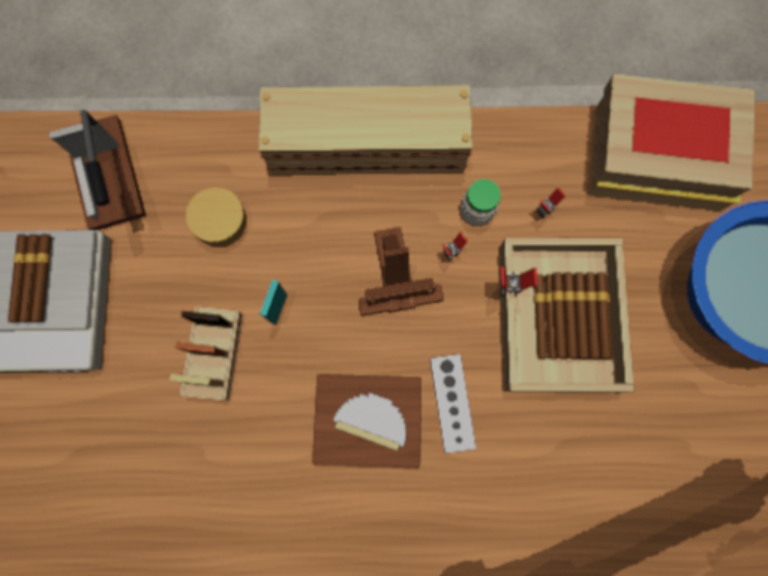

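View pics/side0.png

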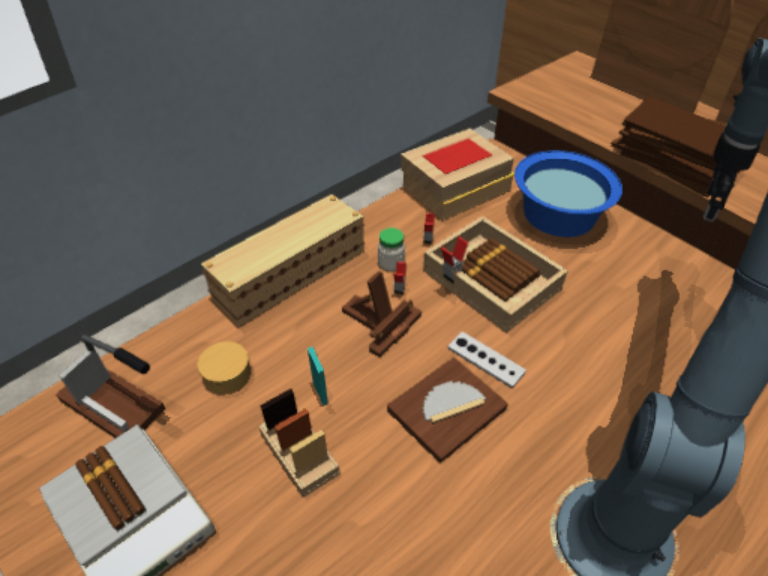

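Look-alikes, at top-picture pixels:
- **Tablets:** dark at (207,318), reddish at (202,348), tan at (197,380), and a turquoise decoy at (273,302).
- **Clips:** large one on the tray wall at (518,282), small decoys at (455,247) and (551,203).

I choose the dark tablet and the tray-wall clip. Next I measure yaws and check the choice in a close crop.

```bash
cat > m.py <<'E'
from h import *
Z={n:np.load(n+"0.npz") for n in("top","side")}
def rect(P):
    c,s,a=cv2.minAreaRect(P[:,:2].astype(np.float32));return np.round(c,4),np.round(s,4),round(a,1)
def sel(W,c,r,z0,z1):
    P=W.reshape(-1,3);P=P[~np.isnan(P[:,0])]
    return P[(np.hypot(P[:,0]-c[0],P[:,1]-c[1])<r)&(P[:,2]>z0)&(P[:,2]<z1)]
def show(n,l,P):
    if len(P)<6:print(n,l,len(P));return
    c=P.mean(0);w,V=np.linalg.eigh(np.cov((P-c)[:,:2].T));d=V[:,1]
    print(n,l,len(P),"mean",c.round(4),"maxz",np.percentile(P[:,2],98).round(4),"dir deg",np.degrees(np.arctan2(d[1],d[0])).round(1),rect(P))
for n in Z:
    W=Z[n]["W"]
    show(n,"dark",sel(W,(.535,.286),.045,.06,.13)); show(n,"darktop",sel(W,(.535,.286),.045,.114,.13))
    show(n,"mid",sel(W,(.4835,.29),.04,.06,.13)); show(n,"light",sel(W,(.436,.298),.045,.06,.13))
    show(n,"rack",sel(W,(.485,.29),.11,.026,.04))
    show(n,"ledge+lip",sel(W,(.595,-.035),.07,.03,.05));show(n,"mast",sel(W,(.62,-.03),.06,.06,.15));show(n,"masttop",sel(W,(.63,-.026),.06,.128,.15))
    show(n,"clip",sel(W,(.592,-.222),.06,.09,.15));show(n,"cliptop",sel(W,(.592,-.222),.06,.125,.15))
    show(n,"tray",sel(W,(.543,-.314),.2,.054,.066))
p=Z["top"]["p"][:,:,::-1];q=Z["side"]["p"][:,:,::-1]
a=[p[195:275,110:200],p[150:230,230:320],p[150:230,325:415],q[255:335,165:255],q[170:250,220:310],q[140:220,265:355]]
a=[cv2.resize(x,(265,236),interpolation=cv2.INTER_CUBIC) for x in a]
cv2.imwrite("pics/crop.png",np.vstack([np.hstack(a[:3]),np.hstack(a[3:])]))
E
python3 m.py
```

```text
top dark 216 mean [0.533  0.281  0.1066] maxz 0.1233 dir deg 84.3 (array([0.5349, 0.2846]), array([0.0636, 0.0108]), 83.3)
top darktop 126 mean [0.5348 0.2844 0.1203] maxz 0.1233 dir deg 83.3 (array([0.535 , 0.2847]), array([0.0635, 0.0108]), 83.4)
top mid 190 mean [0.4839 0.2855 0.1095] maxz 0.1236 dir deg 84.2 (array([0.4853, 0.2899]), array([0.063 , 0.0108]), 83.2)
top light 167 mean [0.4355 0.2905 0.1128] maxz 0.1242 dir deg 83.3 (array([0.4554, 0.2929]), array([0.0622, 0.0494]), 83.0)
top rack 1349 mean [0.4804 0.2875 0.0341] maxz 0.0388 dir deg 170.4 (array([0.4854, 0.2902]), array([0.0808, 0.154 ]), 84.4)
top ledge+lip 445 mean [ 0.5888 -0.034   0.0408] maxz 0.0496 dir deg 99.7 (array([ 0.5901, -0.0343]), array([0.0312, 0.1199]), 10.1)
top mast 309 mean [ 0.6209 -0.0285  0.106 ] maxz 0.1387 dir deg 103.3 (array([ 0.632 , -0.0271]), array([0.0517, 0.0398]), 9.6)
top masttop 87 mean [ 0.6294 -0.0273  0.135 ] maxz 0.1397 dir deg 99.6 (array([ 0.63  , -0.0275]), array([0.0123, 0.0397]), 9.4)
top clip 189 mean [ 0.5885 -0.2281  0.1156] maxz 0.1337 dir deg 91.3 (array([ 0.5895, -0.2
[... 1003 characters left out ...]
y([ 0.5885, -0.0319]), array([0.1117, 0.094 ]), 56.9)
side mast 281 mean [ 0.6204 -0.0264  0.0998] maxz 0.1367 dir deg 86.1 (array([ 0.6298, -0.0269]), array([0.0491, 0.0414]), 11.0)
side masttop 51 mean [ 0.6281 -0.0267  0.1336] maxz 0.1382 dir deg 100.6 (array([ 0.6297, -0.0269]), array([0.0134, 0.0408]), 7.6)
side clip 154 mean [ 0.5859 -0.2239  0.1118] maxz 0.1311 dir deg 90.0 (array([ 0.5877, -0.2206]), array([0.032, 0.061]), 0.2)
side cliptop 35 mean [ 0.5871 -0.2217  0.1284] maxz 0.1322 dir deg 88.2 (array([ 0.5867, -0.2201]), array([0.0612, 0.0295]), 87.1)
side tray 756 mean [ 0.5333 -0.3075  0.0584] maxz 0.0638 dir deg 178.4 (array([ 0.5756, -0.3109]), array([0.211 , 0.3334]), 88.3)
```

View pics/crop.png

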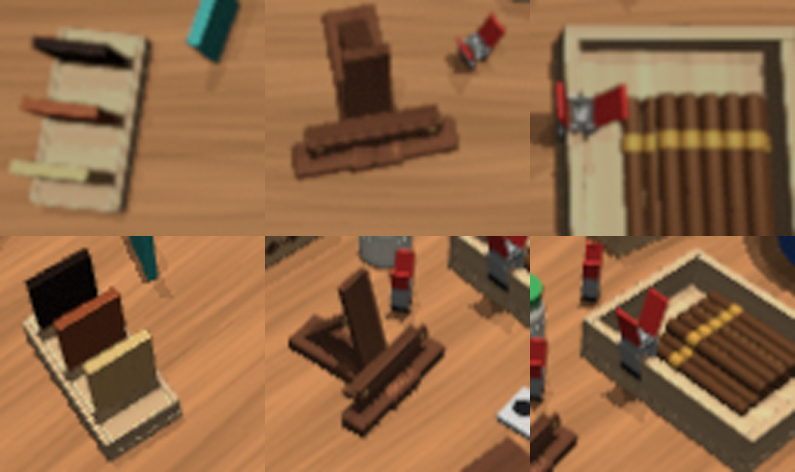

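Crop confirms: dark tablet is at the rack's far end, and the big clip sits astride the tray wall. Moving to hover above the tablet.

```bash
cat > g.py <<'E'
from h import *
import sys
E0=np.array([.599,-.0325,.036]);EY=.17;LEAN=.26
RE=R.from_euler("z",EY)*R.from_euler("y",LEAN)   # easel frame
DOWN=R.from_euler("x",np.pi)
def go(pos,rot):
    s=state();p=np.array(s["eef_pos"]);r=R.from_euler("xyz",s["orientation"])
    v=(r.inv()*rot).as_rotvec();d=r.inv().apply(np.array(pos)-p)*100
    print("t",round(s["time_s"],2),"rot",v.round(3),"cm",d.round(2),"w",round(float(s["gripper_width"]),3),"F",np.round(s["wrist_force"],1))
def card_hover(h): go([.535,.2848,h],R.from_euler("z",-.115)*DOWN)
E
python3 -c "
from g import *
card_hover(.40)"
```

```text
t 1.3 rot [-0.    -0.     0.479] cm [ 60.13 -72.58   0.47] w 1.0 F [-1.  -0.9 -0. ]
```

```bash
python3 -m creep '[[0,0,0.48,22,-24,0,1],[0,0,0.48,22,-24,0,1],[0,0,0.48,22,-24,0,1],[0,0,0.48,22,-24,0,1],[0,0,0.48,22,-24,0,1],[0,0,0.48,22,-24,0,1],[0,0,0.48,22,-24,0,1],[0,0,0.48,22,-24,0,1]]' 40; python3 -c "
from g import *
card_hover(.40)"
```

```text
time_s: 1.97
eef_pos: [0.3524, -0.3018, 0.405]
orientation: [-3.141, -0.001, -0.114]
wrist_force: [0.6, -0.2, -0.2]
gripper_width: 1.0
gripper_force: 0.0
t 1.97 rot [-0.    -0.001  0.001] cm [ 11.47 -60.35   0.52] w 1.0 F [ 0.6 -0.2 -0.2]
```

```bash
python3 -m creep '[[0,0,0,6,-30,0,1],[0,0,0,6,-30,0,1],[0,0,0,6,-30,0,1],[0,0,0,6,-30,0,1],[0,0,0,6,-30,0,1],[0,0,0,6,-30,0,1],[0,0,0,6,-30,0,1],[0,0,0,6,-30,0,1]]'; python3 -m creep '[[0,0,0,5.5,-30.3,0.5,1],[0,0,0,5.5,-30.3,0.5,1],[0,0,0,5.5,-30.3,0.5,1],[0,0,0,5.5,-30.3,0.5,1],[0,0,0,5.5,-30.3,0.5,1],[0,0,0,5.5,-30.3,0.5,1],[0,0,0,5.5,-30.3,0.5,1],[0,0,0,5.5,-30.3,0.5,1]]' ; python3 -m creep '[[0,0,0,0,0,0,1],[0,0,0,0,0,0,1]]'; python3 -c "
from g import *
from m import show,sel
card_hover(.40)
p,W=shot('wrist','w1')
show('w','darktop',sel(W,(.535,.286),.045,.112,.13))
card_hover(.245)" | grep -v '^top\|^side'
```

```text
time_s: 2.63
eef_pos: [0.4469, -0.0071, 0.4057]
orientation: [-3.138, -0.003, -0.107]
wrist_force: [1.0, 0.7, 0.5]
gripper_width: 1.001
gripper_force: 0.0
time_s: 3.3
eef_pos: [0.5351, 0.2871, 0.4001]
orientation: [-3.136, 0.0, -0.11]
wrist_force: [-0.7, 1.6, -0.5]
gripper_width: 1.003
gripper_force: 0.0
time_s: 3.47
eef_pos: [0.5353, 0.282, 0.3994]
orientation: [-3.141, 0.001, -0.114]
wrist_force: [-0.3, 0.2, -0.2]
gripper_width: 1.001
gripper_force: 0.0
t 3.47 rot [-0.     0.001  0.001] cm [-0.06 -0.27 -0.06] w 1.001 F [-0.3  0.2 -0.2]
w darktop 859 mean [0.532  0.2849 0.1193] maxz 0.1215 dir deg 88.9 (array([0.516 , 0.2864]), array([0.0601, 0.0517]), 83.1)
t 3.52 rot [ 0.001  0.001 -0.001] cm [-0.11 -0.47 15.43] w 0.998 F [-0.8 -0.1 -0.3]
```

View pics/w1.png

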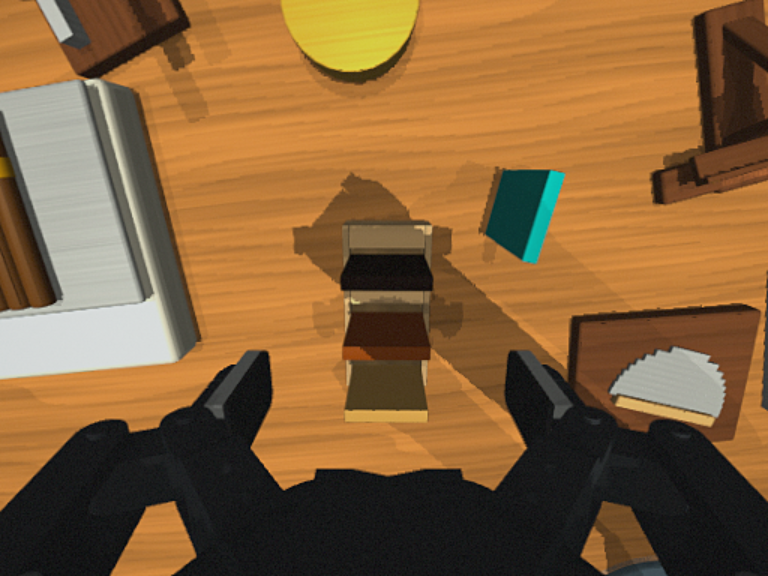

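Wrist view: the dark tablet's top edge (387,272) is centred between the fingers. Descend and grip.

```bash
python3 -m creep '[[0,0,0,-0.1,-0.3,4,1],[0,0,0,-0.1,-0.3,8,1],[0,0,0,-0.1,-0.3,11,1],[0,0,0,-0.1,-0.3,13,1],[0,0,0,-0.1,-0.3,15.4,1],[0,0,0,-0.1,-0.3,15.4,1],[0,0,0,-0.1,-0.3,15.4,0.5],[0,0,0,-0.1,-0.3,15.4,0.5]]' 40; python3 -m creep '[[0,0,0,0,0,0,0.3],[0,0,0,0,0,0,0.3],[0,0,0,0,0,0,0.3],[0,0,0,0,0,0,0.3],[0,0,0,0,0,0,0.3],[0,0,0,0,0,0,0.3]]' 40
```

```text
time_s: 4.18
eef_pos: [0.5358, 0.2829, 0.2471]
orientation: [-3.141, -0.002, -0.118]
wrist_force: [0.7, 0.4, 0.6]
gripper_width: 0.746
gripper_force: 0.0
time_s: 4.68
eef_pos: [0.5359, 0.2843, 0.2477]
orientation: [-3.141, -0.003, -0.116]
wrist_force: [-0.5, -0.6, 5.6]
gripper_width: 0.693
gripper_force: 43.7
```

```bash
python3 -m creep '[[0,0,0,0,0,-2,0.3],[0,0,0,0,0,-4,0.3],[0,0,0,0,0,-6,0.3],[0,0,0,0,0,-9,0.3],[0,0,0,0,0,-12,0.3],[0,0,0,0,0,-16,0.3],[0,0,0,0,0,-16,0.3],[0,0,0,0,0,-16,0.3]]'
python3 - <<'E'
from g import *
from m import sel
p,W=shot('side','s2')
s=state();P=sel(W,(.535,.284),.06,.13,.3);print(len(P),np.percentile(P,[1,99],axis=0).round(4),s["eef_pos"])
# card origin is d below TCP along tool z; card bottom .010 when TCP .2477
L=.2477-.010;print("L",L)
for dx,dz in((-.006,.06),(-.006,.004)):
    rot=RE*DOWN; go(E0+RE.apply([dx,0,dz+L]),rot)
E
```

```text
time_s: 5.35
eef_pos: [0.5355, 0.2849, 0.4093]
orientation: [-3.138, -0.006, -0.116]
wrist_force: [-0.7, -0.1, -0.3]
gripper_width: 0.694
gripper_force: 44.7
top dark 216 mean [0.533  0.281  0.1066] maxz 0.1233 dir deg 84.3 (array([0.5349, 0.2846]), array([0.0636, 0.0108]), 83.3)
top darktop 126 mean [0.5348 0.2844 0.1203] maxz 0.1233 dir deg 83.3 (array([0.535 , 0.2847]), array([0.0635, 0.0108]), 83.4)
top mid 190 mean [0.4839 0.2855 0.1095] maxz 0.1236 dir deg 84.2 (array([0.4853, 0.2899]), array([0.063 , 0.0108]), 83.2)
top light 167 mean [0.4355 0.2905 0.1128] maxz 0.1242 dir deg 83.3 (array([0.4554, 0.2929]), array([0.0622, 0.0494]), 83.0)
top rack 1349 mean [0.4804 0.2875 0.0341] maxz 0.0388 dir deg 170.4 (array([0.4854, 0.2902]), array([0.0808, 0.154 ]), 84.4)
top ledge+lip 445 mean [ 0.5888 -0.034   0.0408] maxz 0.0496 dir deg 99.7 (array([ 0.5901, -0.0343]), array([0.0312, 0.1199]), 10.1)
top mast 309 mean [ 0.6209 -0.0285  0.106 ] maxz 0.1387 dir deg 103.3 (array([ 0.632 , -0.0271]), array([0.0517, 0.0398]), 9.6)
top masttop 87 mean [ 0.6294 -0.0273  0.135 ] maxz 0.1397 dir
[... 1425 characters left out ...]
 0.6297, -0.0269]), array([0.0134, 0.0408]), 7.6)
side clip 154 mean [ 0.5859 -0.2239  0.1118] maxz 0.1311 dir deg 90.0 (array([ 0.5877, -0.2206]), array([0.032, 0.061]), 0.2)
side cliptop 35 mean [ 0.5871 -0.2217  0.1284] maxz 0.1322 dir deg 88.2 (array([ 0.5867, -0.2201]), array([0.0612, 0.0295]), 87.1)
side tray 756 mean [ 0.5333 -0.3075  0.0584] maxz 0.0638 dir deg 178.4 (array([ 0.5756, -0.3109]), array([0.211 , 0.3334]), 88.3)
1110 [[0.5182 0.2313 0.173 ]
 [0.5476 0.3378 0.2981]] [0.53487357 0.28410651 0.40674686]
L 0.2377
t 5.4 rot [-0.038 -0.26  -0.284] cm [16.8  28.72  8.16] w 0.695 F [ 0.8 -0.  -1.5]
t 5.4 rot [-0.038 -0.26  -0.284] cm [15.41 29.13 13.57] w 0.695 F [ 0.8 -0.  -1.5]
```

View pics/s2.png

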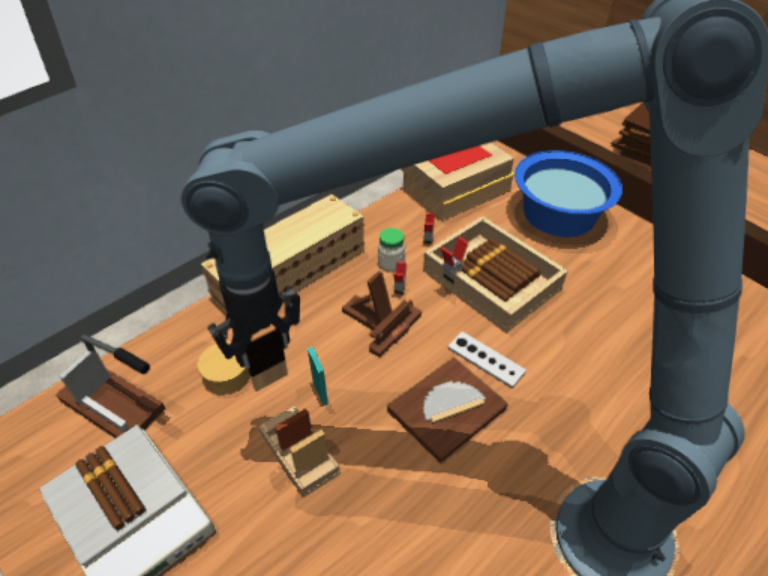

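The picture shows the tablet held upright at (262,355), and the other two still in the rack. Carry it to above the easel.

```bash
sed -i 's/^for n in Z:/for n in (Z if __name__=="__main__" else []):/' m.py
python3 -m creep '[[0,0,0,0,4,0,0.3],[-0.038,-0.26,-0.284,16.8,28.7,2,0.3],[-0.038,-0.26,-0.284,16.8,28.7,2,0.3],[-0.038,-0.26,-0.284,16.8,28.7,2,0.3],[-0.038,-0.26,-0.284,16.8,28.7,2,0.3],[-0.038,-0.26,-0.284,16.8,28.7,2,0.3],[-0.038,-0.26,-0.284,16.8,28.7,2,0.3],[-0.038,-0.26,-0.284,16.8,28.7,2,0.3]]'
cat > e.py <<'E'
from g import *
def place(dx,dz,L=.2377,dy=0): go(E0+RE.apply([dx,dy,dz+L]),RE*DOWN)
E
python3 -m creep '[[0,0,0,0,0,0,0.3],[0,0,0,0,0,0,0.3],[0,0,0,0,0,0,0.3]]'; python3 -c "
from e import *
place(-.006,.05)"
```

```text
time_s: 6.07
eef_pos: [0.6649, -0.016, 0.3831]
orientation: [-3.142, 0.267, 0.17]
wrist_force: [0.2, 1.0, -0.2]
gripper_width: 0.696
gripper_force: 44.6
time_s: 6.32
eef_pos: [0.6644, -0.0141, 0.3837]
orientation: [-3.14, 0.266, 0.169]
wrist_force: [-1.5, 0.4, -0.2]
gripper_width: 0.696
gripper_force: 44.6
t 6.32 rot [-0.002  0.006 -0.001] cm [1.85 0.71 6.55] w 0.696 F [-1.5  0.4 -0.2]
```

```bash
python3 -m creep '[[0,0.005,0,1.8,0.7,1,0.3],[0,0.005,0,1.8,0.7,4,0.3],[0,0.005,0,1.8,0.7,6,0.3],[0,0.005,0,1.8,0.7,6.5,0.3],[0,0.005,0,1.8,0.7,6.5,0.3],[0,0.005,0,1.8,0.7,6.5,0.3]]'
python3 - <<'E'
from e import *
from m import sel
place(-.006,.006)
s=state()
for n in("side","wrist","top"):
    p,W=shot(n)
    Q=RE.inv().apply(W.reshape(-1,3)-E0).reshape(W.shape)
    m=lambda a:(Q[...,0]>a[0])&(Q[...,0]<a[1])&(Q[...,1]>a[2])&(Q[...,1]<a[3])&(Q[...,2]>a[4])&(Q[...,2]<a[5])
    dark=(p.max(2)<55)
    for l,a in(("ledge",(-.019,-.001,-.06,.06,-.01,.006)),("lip",(-.03,-.018,-.07,.07,.003,.014)),("mastlow",(-.006,.006,-.03,.03,.02,.045)),("card",(-.03,.02,-.045,.045,.052,.075)),("masttop",(0,.012,-.03,.03,.08,.11))):
        P=Q[m(a)]
        if len(P)>5:print(n,l,len(P),"med",np.median(P,0).round(4),"5-95",np.percentile(P,[3,97],axis=0).round(4).tolist())
    if n=="wrist":cv2.imwrite("pics/w3.png",cv2.resize(p[:,:,::-1],(768,576)))
E
```

```text
time_s: 6.82
eef_pos: [0.6804, -0.0139, 0.3488]
orientation: [3.135, 0.198, 0.172]
wrist_force: [13.9, 2.1, 61.5]
gripper_width: 0.697
gripper_force: 50.6
t 6.82 rot [ 0.007 -0.062  0.002] cm [-1.11  0.4   7.95] w 0.697 F [13.9  2.1 61.5]
side ledge 83 med [-0.0063  0.007   0.0002] 5-95 [[-0.0146, -0.0553, -0.0038], [-0.0016, 0.0575, 0.0035]]
side lip 73 med [-0.0225  0.0059  0.0074] 5-95 [[-0.0259, -0.0571, 0.0032], [-0.0192, 0.0535, 0.0104]]
side mastlow 66 med [ 0.0015 -0.0003  0.0322] 5-95 [[-0.0008, -0.02, 0.0209], [0.0052, 0.0193, 0.0429]]
side card 70 med [0.0015 0.0046 0.0636] 5-95 [[-0.0008, -0.0177, 0.0542], [0.0144, 0.0194, 0.074]]
side masttop 50 med [0.0017 0.0004 0.0875] 5-95 [[0.0001, -0.0194, 0.0807], [0.0094, 0.0178, 0.0966]]
wrist ledge 844 med [-0.01    0.0262  0.0005] 5-95 [[-0.0178, -0.0579, -0.0008], [-0.0019, 0.0569, 0.004]]
wrist lip 212 med [-0.0202  0.0292  0.0084] 5-95 [[-0.0226, -0.059, 0.0066], [-0.0183, 0.0565, 0.0096]]
wrist card 486 med [ 0.0123 -0.0009  0.0588] 5-95 [[0.0119, -0.0185, 0.0527], [0.0194, 0.0164, 0.0739]]
wrist masttop 779 med [ 0.0081 -0.0004  0.1045] 5-95 [[0.0043, -0.0204, 0.0857], [0.012, 0.0209, 0.1095]]
top ledge 151 med [-0.0082  0.0169  0.001 ] 5-95 [[-0.0147, -0.0212, -0.0021], [-0.0015, 0.0565, 0.0044]]
top lip 87 med [-0.0224  0.0182  0.0077] 5-95 [[-0.0245, -0.0198, 0.0033], [-0.0186, 0.0572, 0.0118]]
top mastlow 66 med [0.0016 0.0002 0.0328] 5-95 [[-0.0004, -0.0158, 0.021], [0.0037, 0.0182, 0.0442]]
top card 59 med [0.0017 0.0036 0.064 ] 5-95 [[0.0001, -0.0117, 0.0528], [0.003, 0.0191, 0.0733]]
top masttop 28 med [0.0013 0.006  0.0864] 5-95 [[0.0002, -0.0088, 0.0808], [0.0026, 0.0184, 0.092]]
```

View pics/w3.png

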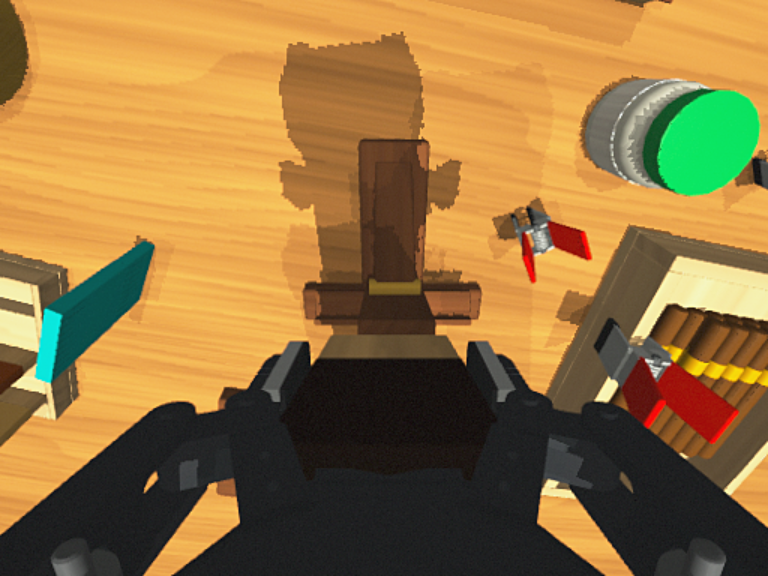

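The tablet's foot is caught on the mast top (force 61 N): its rear bottom edge shows at about (390,345) over the mast's end at (395,287). Back off and measure the tablet in the hand.

```bash
python3 -m creep '[[0,0,0,0,0,-3,0.3],[0,0,0,-1,0,-6,0.3],[0,0,0,-3,0,-9,0.3],[0,0,0,-3,0,-9,0.3],[0,0,0,-3,0,-9,0.3],[0,0,0,-3,0,-9,0.3]]'
cat > c.py <<'E'
from e import *
place(-.006,.05)
s=state();p0=np.array(s["eef_pos"]);r0=R.from_euler("xyz",s["orientation"])
for n in("wrist","side","top"):
    p,W=shot(n)
    regions=regions_of(n,"card_dark")
    for g in regions[:3]:
        P=W[cv2.erode(g["mask"].astype(np.uint8),np.ones((3,3)))>0];P=P[~np.isnan(P[:,0])]
        T=r0.inv().apply(P-p0)
        if len(T)<30 or np.linalg.norm(np.median(T,0)-[0,0,.18])>.1:continue
        T=T[np.abs(T[:,1])<.04]
        for z in np.arange(.12,.26,.02):
            q=T[(T[:,2]>z)&(T[:,2]<z+.02)]
            if len(q)>8:print(n,len(q),z.round(2),"x med",np.median(q[:,0]).round(4),"5/95",np.percentile(q[:,0],[5,95]).round(4),"y",np.percentile(q[:,1],[2,98]).round(4))
        print(n,"z range",np.percentile(T[:,2],[1,99]).round(4))
E
python3 c.py; python3 -c "
from h import *
p,W=shot('side');cv2.imwrite('pics/s4.png',cv2.resize(p[130:250,200:360,::-1],(800,600),interpolation=cv2.INTER_CUBIC))"
```

```text
time_s: 7.47
eef_pos: [0.6599, -0.0196, 0.4127]
orientation: [-3.142, 0.258, 0.173]
wrist_force: [-0.1, -0.3, -1.3]
gripper_width: 0.695
gripper_force: 44.5
t 7.47 rot [ 0.001 -0.002  0.003] cm [3.06 0.24 9.24] w 0.695 F [-0.1 -0.3 -1.3]
wrist 2752 0.12 x med 0.0053 5/95 [0.0038 0.0067] y [-0.0274  0.0278]
wrist 1698 0.14 x med 0.0022 5/95 [0.0007 0.0036] y [-0.0274  0.028 ]
wrist 1093 0.16 x med -0.0009 5/95 [-0.0025  0.0004] y [-0.0272  0.028 ]
wrist 766 0.18 x med -0.0044 5/95 [-0.006 -0.003] y [-0.0274  0.0274]
wrist 456 0.2 x med -0.0073 5/95 [-0.0087 -0.0063] y [-0.0273  0.027 ]
wrist z range [0.1096 0.2127]
side 75 0.12 x med -0.006 5/95 [-0.009  -0.0035] y [-0.0168  0.0232]
side 89 0.14 x med -0.0092 5/95 [-0.0121 -0.006 ] y [-0.021   0.0244]
side 91 0.16 x med -0.0124 5/95 [-0.0153 -0.0099] y [-0.0278  0.0235]
side 97 0.18 x med -0.0154 5/95 [-0.018  -0.0125] y [-0.0291  0.0226]
side 71 0.2 x med -0.0184 5/95 [-0.0208 -0.0162] y [-0.0278  0.0238]
side z range [0.1172 0.2133]
top 35 0.12 x med -0.0062 5/95 [-0.0077 -0.0046] y [-0.0249 -0.0072]
top 69 0.14 x med -0.0086 5/95 [-0.0109 -0.0067] y [-0.0257 -0.004 ]
top 77 0.16 x med -0.0119 5/95 [-0.0138 -0.0095] y [-0.027  -0.0018]
top 76 0.18 x med -0.0149 5/95 [-0.0169 -0.013 ] y [-0.026   0.0012]
top 60 0.2 x med -0.0177 5/95 [-0.0193 -0.0157] y [-0.0265  0.0019]
top z range [0.1269 0.214 ]
```

View pics/s4.png

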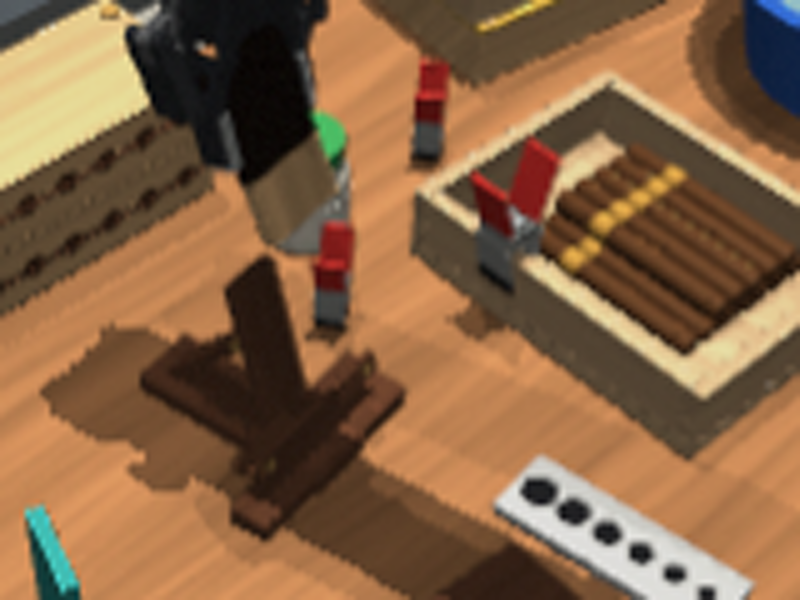

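The tablet got pushed 2 cm up into the hand and tilted 0.16 rad; it is still firmly held. I'll account for that in the pose.

```bash
cat > e.py <<'E'
from g import *
A=.156;C=np.array([-.0138,0,.215]);E0=E0+RE.apply([.001,0,0])
def place(dx,dz,dy=0,lean=0):
    rot=RE*R.from_euler("y",lean)*(DOWN*R.from_euler("y",A)).inv()
    go(E0+RE.apply([dx,dy,dz])-rot.apply(C),rot)
E
python3 -c "
from e import *
place(-.010,.125)"
```

```text
t 7.82 rot [-0.     0.155 -0.   ] cm [0.75 0.02 4.  ] w 0.699 F [-0.3  0.3 -0.3]
```

```bash
python3 -m creep '[[0,0.155,0,0.7,0,0,0.3],[0,0.155,0,0.7,0,0,0.3],[0,0.155,0,0.7,0,3.8,0.3],[0,0.155,0,0.7,0,3.8,0.3],[0,0.155,0,0.7,0,3.8,0.3],[0,0.155,0,0.7,0,3.8,0.3]]'
cat > c2.py <<'E'
from e import *
for n in("wrist","side"):
    p,W=shot(n);Q=RE.inv().apply(W.reshape(-1,3)-E0).reshape(W.shape)
    for g in regions_of(n,"card_dark")[:3]:
        T=Q[cv2.erode(g["mask"].astype(np.uint8),np.ones((3,3)))>0];T=T[~np.isnan(T[:,0])]
        if len(T)<30 or np.abs(np.median(T,0)[:2]).max()>.04:continue
        f=np.polyfit(T[:,2],T[:,0],1)
        print(n,len(T),"x med",np.median(T[:,0]).round(4),"slope",f[0].round(3),"y",np.percentile(T[:,1],[1,99]).round(4),"z",np.percentile(T[:,2],[.5,99.5]).round(4),"x at bottom",np.polyval(f,np.percentile(T[:,2],.5)).round(4))
E
python3 c2.py; python3 -c "
from e import *
place(-.010,.125);place(-.010,.06);place(-.010,.004)"
```

```text
time_s: 8.32
eef_pos: [0.6584, -0.0224, 0.3755]
orientation: [3.141, 0.101, 0.169]
wrist_force: [0.2, 0.2, -0.2]
gripper_width: 0.696
gripper_force: 44.5
wrist 10135 x med -0.0044 slope -0.023 y [-0.0281  0.0277] z [0.1323 0.2362] x at bottom -0.0033
side 321 x med -0.0147 slope -0.022 y [-0.0224  0.0298] z [0.1322 0.2274] x at bottom -0.0136
t 8.52 rot [ 0.001 -0.006 -0.001] cm [-0.09  0.02  0.56] w 0.696 F [-0.4  0.5 -0.7]
t 8.52 rot [ 0.001 -0.006 -0.001] cm [-1.14  0.02  6.97] w 0.696 F [-0.4  0.5 -0.7]
t 8.52 rot [ 0.001 -0.006 -0.001] cm [-2.04e+00  1.00e-02  1.25e+01] w 0.696 F [-0.4  0.5 -0.7]
```

```bash
python3 -m creep '[[0,0,0,-0.6,0,2,0.3],[0,0,0,-1,0,4,0.3],[0,0,0,-1.3,0,6,0.3],[0,0,0,-1.6,0,8,0.3],[0,0,0,-1.9,0,10,0.3],[0,0,0,-2.05,0,11,0.3],[0,0,0,-2.1,0,11.5,0.3],[0,0,0,-2.1,0,11.5,0.3]]'; python3 c2.py; python3 -c "
from e import *
place(-.010,.0)"
```

```text
time_s: 9.18
eef_pos: [0.6257, -0.0278, 0.2622]
orientation: [3.141, 0.103, 0.169]
wrist_force: [0.2, -0.1, -0.1]
gripper_width: 0.695
gripper_force: 44.5
wrist 6607 x med -0.0077 slope -0.077 y [-0.028  0.028] z [0.0692 0.1183] x at bottom -0.0056
side 292 x med -0.0172 slope -0.009 y [-0.0261  0.0287] z [0.02   0.1121] x at bottom -0.0168
t 9.38 rot [ 0.001 -0.006 -0.   ] cm [0.04 0.02 1.37] w 0.697 F [-0.2  0.2 -0.4]
```

```bash
python3 -m creep '[[0,0,0,0.2,0,0.2,0.3],[0,0,0,0.15,0,0.6,0.3],[0,0,0,0.1,0,0.9,0.3],[0,0,0,0.1,0,1.1,0.3],[0,0,0,0.1,0,1.2,0.3],[0,0,0,0.1,0,1.3,0.3],[0,0,0,0.1,0,1.3,0.3]]'; python3 c2.py; python3 -c "
from e import *
place(-.010,.0)"
```

```text
time_s: 9.97
eef_pos: [0.6272, -0.0273, 0.2552]
orientation: [3.139, 0.099, 0.169]
wrist_force: [-3.8, -0.8, 20.3]
gripper_width: 0.695
gripper_force: 46.7
wrist 5081 x med -0.004 slope -0.069 y [-0.0282  0.0285] z [0.0372 0.1122] x at bottom -0.0004
side 317 x med -0.0146 slope -0.001 y [-0.0263  0.0298] z [0.0076 0.1026] x at bottom -0.0146
t 10.17 rot [ 0.002 -0.005 -0.001] cm [-0.08  0.04  0.46] w 0.697 F [-2.7 -0.8 19.7]
```

Seated (20 N contact, tablet top at about 110 mm). Ease off and release.

```bash
python3 -m creep '[[0,0,0,0.1,0,-0.4,0.3],[0,0,0,0.1,0,-0.4,0.3],[0,0,0,0.1,0,-0.4,1],[0,0,0,0.1,0,-0.4,1],[0,0,0,0.1,0,-0.4,1],[0,0,0,0.1,0,-0.4,1],[0,0,0,0.1,0,-0.4,1],[0,0,0,0.1,0,-0.4,1]]'; python3 -m creep '[[0,0,0,0,0,-3,1],[0,0,0,0,0,-6,1],[0,0,0,0,0,-10,1],[0,0,0,0,0,-14,1],[0,0,0,0,0,-14,1],[0,0,0,0,0,-14,1]]'; python3 c2.py; python3 -c "
from h import *
p,W=shot('side');cv2.imwrite('pics/s5.png',cv2.resize(p[130:250,200:360,::-1],(800,600),interpolation=cv2.INTER_CUBIC))"
```

```text
time_s: 10.83
eef_pos: [0.6265, -0.0277, 0.2529]
orientation: [3.141, 0.103, 0.17]
wrist_force: [-0.6, -0.2, -0.7]
gripper_width: 1.001
gripper_force: 0.0
time_s: 11.33
eef_pos: [0.6421, -0.0245, 0.3967]
orientation: [3.14, 0.094, 0.17]
wrist_force: [0.1, -0.5, -0.6]
gripper_width: 0.998
gripper_force: 0.0
wrist 746 x med -0.0032 slope -0.116 y [-0.0291  0.0284] z [0.0664 0.1127] x at bottom 0.0017
side 379 x med -0.0113 slope 0.029 y [-0.0243  0.0298] z [0.0096 0.1124] x at bottom -0.0127
side 92 x med -0.0234 slope -0.718 y [-0.0529  0.0595] z [-0.0031  0.0113] x at bottom -0.0164
```

View pics/s5.png

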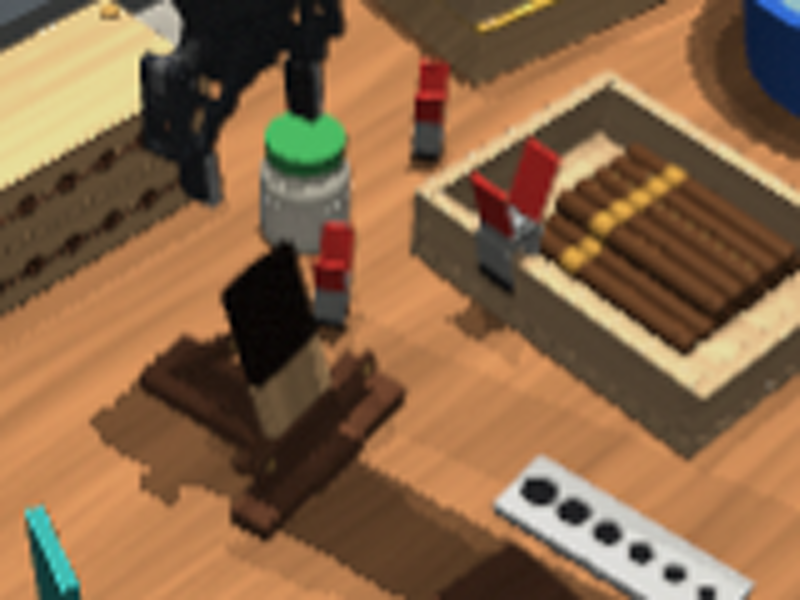

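The tablet is seated and leaning on the mast at (270,340), let go. Now the clip: hover over it first.

```bash
cat > k.py <<'E'
from g import *
def clip_hover(h,x=.588,y=-.2205): go([x,y,h],R.from_euler("z",-.02)*DOWN)
E
python3 -c "
from k import *
print(np.round(state()['joint_positions'],2));clip_hover(.40)"
```

```text
[ 0.38  0.47 -0.55  1.57  0.25  1.28 -1.61]
t 11.58 rot [0.01  0.106 0.189] cm [-8.47 18.35 -0.08] w 1.0 F [ 0.6 -0.1  0.2]
```

```bash
python3 -m creep '[[0.01,0.1,0.19,-8.4,18.3,0,1],[0.01,0.1,0.19,-8.4,18.3,0,1],[0.01,0.1,0.19,-8.4,18.3,0,1],[0.01,0.1,0.19,-8.4,18.3,0,1],[0.01,0.1,0.19,-8.4,18.3,0,1],[0.01,0.1,0.19,-8.4,18.3,0,1],[0.01,0.1,0.19,-8.4,18.3,0,1],[0.01,0.1,0.19,-8.4,18.3,0,1]]'
python3 - <<'E'
from k import *
from m import show,sel
clip_hover(.40)
print(np.round(state()['joint_positions'],2))
p,W=shot('wrist')
cv2.imwrite('pics/w6.png',cv2.resize(p[:,:,::-1],(768,576)))
for a in((.124,.16),(.06,.16),(.1,.16)):
    show('w','clip%s'%(a,),sel(W,(.588,-.2205),.05,*a))
red=(p[...,0]>100)&(p[...,1]<50)&(p[...,2]<60)
W2=W.copy();W2[~red]=np.nan
P=sel(W2,(.588,-.2205),.06,.07,.16);show('w','red',P)
show('w','rim',sel(W,(.588,-.2205),.08,.056,.065))
E
```

```text
time_s: 12.25
eef_pos: [0.5889, -0.2195, 0.4]
orientation: [-3.14, 0.004, -0.021]
wrist_force: [-0.3, 1.1, -0.4]
gripper_width: 1.002
gripper_force: 0.0
t 12.25 rot [-0.001  0.004 -0.001] cm [-0.09  0.11 -0.  ] w 1.002 F [-0.3  1.1 -0.4]
[ 0.66  0.39 -0.46  1.64  0.18  1.16 -1.44]
w clip(0.124, 0.16) 449 mean [ 0.5915 -0.2222  0.1297] maxz 0.1323 dir deg 89.6 (array([ 0.5907, -0.222 ]), array([0.0565, 0.0301]), 88.8)
w clip(0.06, 0.16) 2029 mean [ 0.5928 -0.2223  0.0993] maxz 0.1318 dir deg 93.3 (array([ 0.5886, -0.221 ]), array([0.0614, 0.0898]), 58.1)
w clip(0.1, 0.16) 981 mean [ 0.5919 -0.2223  0.1205] maxz 0.1321 dir deg 89.2 (array([ 0.5908, -0.222 ]), array([0.0565, 0.0302]), 88.9)
w red 290 mean [ 0.5919 -0.2189  0.1285] maxz 0.1324 dir deg 89.1 (array([ 0.5907, -0.2216]), array([0.0557, 0.0301]), 88.8)
w rim 1110 mean [ 0.6024 -0.223   0.0601] maxz 0.0617 dir deg 177.7 (array([ 0.5883, -0.2216]), array([0.0341, 0.1588]), 80.4)
```

View pics/w6.png

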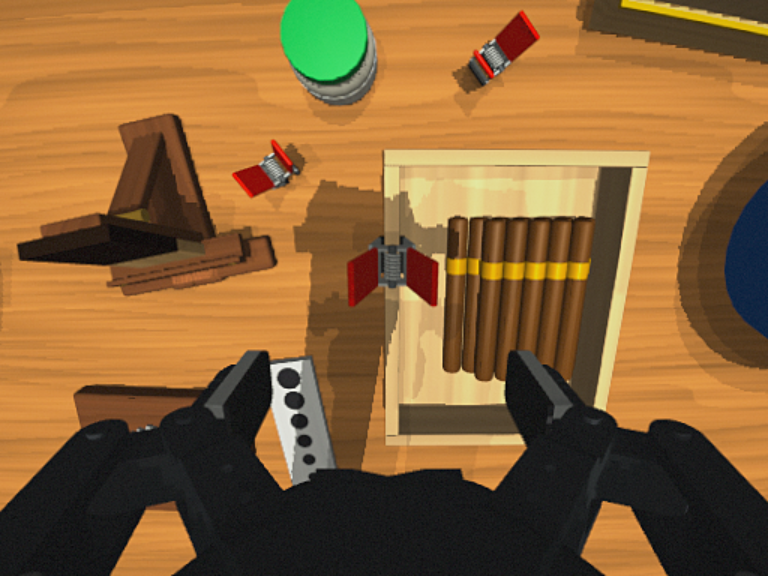

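The wrist view shows the large clip at (392,270) on the wall, between the fingers. Descend and squeeze.

```bash
python3 -m creep '[[0,0,0,0.15,0.25,4,1],[0,0,0,0.15,0.25,8,1],[0,0,0,0.15,0.25,10,1],[0,0,0,0.15,0.25,11.5,1],[0,0,0,0.15,0.25,12.7,1],[0,0,0,0.15,0.25,12.7,1],[0,0,0,0.15,0.25,12.7,1],[0,0,0,0.15,0.25,12.7,1]]'; python3 -m creep '[[0,0,0,0,0,0,0.5],[0,0,0,0,0,0,0.3],[0,0,0,0,0,0,0.2],[0,0,0,0,0,0,0.2],[0,0,0,0,0,0,0.2],[0,0,0,0,0,0,0.2],[0,0,0,0,0,0,0.2],[0,0,0,0,0,0,0.2]]' 45
```

```text
time_s: 12.97
eef_pos: [0.5916, -0.2214, 0.2758]
orientation: [3.141, -0.001, -0.019]
wrist_force: [-0.0, 0.2, -0.1]
gripper_width: 0.997
gripper_force: 0.0
time_s: 13.63
eef_pos: [0.5905, -0.2222, 0.2743]
orientation: [3.141, 0.002, -0.021]
wrist_force: [0.3, -0.4, -0.4]
gripper_width: 0.31
gripper_force: 50.3
```

```bash
python3 -m creep '[[0,0,0,0,0,-1.5,0.2],[0,0,0,0,0,-3,0.2],[0,0,0,0,0,-5,0.2],[0,0,0,0,0,-8,0.2],[0,0,0,0,0,-12,0.2],[0,0,0,0,0,-15,0.2],[0,0,0,0,0,-15,0.2],[0,0,0,0,0,-15,0.2]]'
cat > ch.py <<'E'
from g import *
s=state();p0=np.array(s["eef_pos"]);r0=R.from_euler("xyz",s["orientation"]);print(p0.round(4),np.round(s["joint_positions"],2))
for n in("side","wrist","top"):
    p,W=shot(n,"h_"+n)
    sp=[r0.inv().apply(np.array(q["location"])-p0) for q in spot_point(n,"clip")]
    print(n,"spots in tool",[x.round(4).tolist() for x in sp if np.linalg.norm(x)<.3])
    T=r0.inv().apply(W.reshape(-1,3)-p0).reshape(W.shape)
    for g in regions_of(n,"clip"):
        P=T[g["mask"]];P=P[~np.isnan(P[:,0])]
        P=P[(np.abs(P[:,0])<.05)&(np.abs(P[:,1])<.05)&(P[:,2]<.28)&(P[:,2]>.1)]
        if len(P)>20:print(n,len(P),np.percentile(P,[2,50,98],axis=0).round(4).tolist())
    P=T[(np.abs(T[...,0])<.04)&(np.abs(T[...,1])<.04)&(T[...,2]>.19)&(T[...,2]<.28)]
    if len(P)>20:print(n,"below tips",len(P),np.percentile(P,[2,50,98],axis=0).round(4).tolist())
E
python3 ch.py
```

```text
time_s: 14.3
eef_pos: [0.5917, -0.222, 0.4275]
orientation: [3.139, -0.004, -0.021]
wrist_force: [-0.3, -0.4, -0.9]
gripper_width: 0.302
gripper_force: 50.3
[ 0.5917 -0.222   0.4275] [ 0.66  0.37 -0.47  1.6   0.18  1.21 -1.43]
side spots in tool [[-0.0044, -0.0013, 0.2074]]
side 331 [[-0.0193, -0.0246, 0.1528], [-0.0098, -0.0129, 0.2027], [0.0092, 0.0197, 0.2462]]
side below tips 240 [[-0.0199, -0.0264, 0.192], [-0.0084, -0.0157, 0.2177], [0.0112, 0.0204, 0.2495]]
wrist spots in tool [[-0.0034, -0.0061, 0.2065]]
wrist 3116 [[-0.0172, -0.0217, 0.1544], [0.0026, -0.0003, 0.1958], [0.0108, 0.0191, 0.246]]
wrist below tips 1776 [[-0.0181, -0.0246, 0.1921], [0.003, -0.001, 0.2072], [0.0106, 0.0221, 0.2508]]
top spots in tool [[-0.0028, 0.0037, 0.2074]]
top 257 [[-0.0202, -0.0269, 0.1543], [-0.0132, -0.0141, 0.2071], [0.0054, 0.0153, 0.25]]
top below tips 203 [[-0.0205, -0.0271, 0.1913], [-0.0126, -0.0193, 0.2136], [0.0068, 0.0167, 0.251]]
```

```bash
cat > cs.py <<'E'
from g import *
s=state();p0=np.array(s["eef_pos"]);r0=R.from_euler("xyz",s["orientation"])
for n in("side","wrist","top"):
    p,W=shot(n);T=r0.inv().apply(W.reshape(-1,3)-p0).reshape(W.shape)
    red=(p[...,0]>2.5*p[...,1])&(p[...,0]>60)&(p[...,0]>2*p[...,2])
    box=(np.abs(T[...,0])<.04)&(np.abs(T[...,1])<.04)
    P=T[red&box&(T[...,2]>.1)&(T[...,2]<.26)];print(n,"red",len(P),np.percentile(P,[1,50,99],axis=0).round(4).tolist() if len(P)>5 else"")
    for z in np.arange(.18,.26,.01):
        P=T[box&(T[...,2]>z)&(T[...,2]<z+.01)]
        if len(P)>10:print(n,z.round(3),len(P),"x",np.percentile(P[:,0],[3,97]).round(4),"y",np.percentile(P[:,1],[3,97]).round(4))
E
python3 cs.py
```

```text
side red 116 [[-0.0191, -0.0166, 0.1393], [-0.01, 0.007, 0.174], [0.0092, 0.0118, 0.1957]]
side 0.18 34 x [-0.0178  0.0094] y [-0.0155  0.0118]
side 0.19 35 x [-0.0187  0.0097] y [-0.0162  0.0102]
side 0.2 54 x [-0.0192  0.0095] y [-0.0197  0.0143]
side 0.21 37 x [-0.0185  0.0098] y [-0.0227  0.0161]
side 0.22 27 x [-0.0193  0.0108] y [-0.0244  0.0192]
side 0.23 39 x [-0.0192  0.0106] y [-0.0252  0.0193]
side 0.24 42 x [-0.0179  0.009 ] y [-0.028   0.0205]
wrist red 1647 [[-0.0142, -0.0132, 0.1484], [0.0061, -0.0087, 0.151], [0.0144, 0.013, 0.1941]]
wrist 0.18 152 x [-0.0105  0.0142] y [-0.0132  0.013 ]
wrist 0.19 598 x [-0.0143  0.014 ] y [-0.0119  0.0107]
wrist 0.2 739 x [-0.0138  0.0148] y [-0.0187  0.018 ]
wrist 0.21 105 x [-0.0133  0.0145] y [-0.0202  0.0195]
wrist 0.22 34 x [-0.0091  0.0145] y [-0.022  0.021]
wrist 0.23 120 x [-0.0122  0.0145] y [-0.0236  0.0225]
wrist 0.24 98 x [-0.0132  0.0145] y [-0.0256  0.0244]
top red 67 [[-0.0163, -0.0154, 0.1475], [-0.0111, 0.0072, 0.1633], [-0.0007, 0.0117, 0.1879]]
top 0.18 17 x [-0.0163  0.0022] y [-0.0152  0.008 ]
top 0.19 37 x [-0.0158  0.0018] y [-0.0156  0.0079]
top 0.2 66 x [-0.0167  0.0078] y [-0.021   0.0165]
top 0.21 36 x [-0.0163  0.0091] y [-0.0228  0.0158]
top 0.22 21 x [-0.016   0.0124] y [-0.0235 -0.0057]
top 0.23 27 x [-0.0165  0.0122] y [-0.0254  0.0186]
top 0.24 24 x [-0.0165  0.0107] y [-0.0267  0.0192]
```

The clip hangs straight and centred in the fingers, hinge about 200 mm ahead of the TCP. Carry it above the easel.

```bash
cat > f.py <<'E'
from g import *
def put(z,x=.001,y=0,H=.200): go(E0+RE.apply([x,y,z+H]),RE*R.from_euler("z",-np.pi/2)*DOWN)
E
python3 -c "
from f import *
put(.215)"
```

```text
t 14.9 rot [-0.216 -0.178  1.372] cm [ 11.   -21.01  -1.3 ] w 0.305 F [ 0.3 -0.9 -1. ]
```

```bash
python3 -m creep '[[-0.108,-0.09,0.686,6,-11,-3,0.2],[-0.108,-0.09,0.686,6,-11,-3,0.2],[-0.108,-0.09,0.686,6,-11,-3,0.2],[-0.108,-0.09,0.686,6,-11,-3,0.2],[-0.108,-0.09,0.686,6,-11,-3,0.2],[-0.108,-0.09,0.686,6,-11,-3,0.2],[-0.108,-0.09,0.686,6,-11,-3,0.2]]'; python3 -c "
from f import *
put(.215);print(np.round(state()['joint_positions'],2))"
```

```text
time_s: 15.48
eef_pos: [0.6536, -0.1123, 0.4541]
orientation: [3.011, 0.048, -0.711]
wrist_force: [0.1, 0.4, -1.1]
gripper_width: 0.305
gripper_force: 50.3
t 15.48 rot [-0.107 -0.089  0.686] cm [ -2.4  -10.94   0.43] w 0.305 F [ 0.1  0.4 -1.1]
[ 0.36  0.43 -0.37  1.45  0.22  1.41 -2.31]
```

j7 heads to its limit this way; use the half-turned grasp instead.

```bash
sed -i 's/-np.pi\/2/np.pi\/2/' f.py; python3 -m creep '[[0.108,0.09,-0.686,0,0,0,0.2],[0.108,0.09,-0.686,0,0,0,0.2],[0.108,0.09,-0.686,0,0,0,0.2],[0.108,0.09,-0.686,0,0,0,0.2],[0.108,0.09,-0.686,0,0,0,0.2],[0.108,0.09,-0.686,0,0,0,0.2],[0.108,0.09,-0.686,0,0,0,0.2]]'; python3 -c "
from f import *
put(.215);print(np.round(state()['joint_positions'],2))"
```

```text
time_s: 16.07
eef_pos: [0.6527, -0.1145, 0.4542]
orientation: [3.142, 0.001, -0.019]
wrist_force: [-0.8, 0.4, -0.6]
gripper_width: 0.304
gripper_force: 50.3
t 16.07 rot [ 0.188 -0.228 -1.749] cm [  5.05 -10.11   1.74] w 0.304 F [-0.8  0.4 -0.6]
[ 0.49  0.42 -0.51  1.49  0.21  1.29 -1.63]
```

```bash
python3 -m creep '[[0.094,-0.114,-0.875,2.5,-5,0,0.2],[0.094,-0.114,-0.875,2.5,-5,0,0.2],[0.094,-0.114,-0.875,2.5,-5,0,0.2],[0.094,-0.114,-0.875,2.5,-5,0,0.2],[0.094,-0.114,-0.875,2.5,-5,0,0.2],[0.094,-0.114,-0.875,2.5,-5,0,0.2],[0.094,-0.114,-0.875,2.5,-5,0,0.2],[0.094,-0.114,-0.875,2.5,-5,0,0.2]]'; python3 -c "
from f import *
put(.215);print(np.round(state()['joint_positions'],2))"
```

```text
time_s: 16.73
eef_pos: [0.6793, -0.0645, 0.4537]
orientation: [-3.01, 0.063, 0.861]
wrist_force: [0.1, -0.3, -0.5]
gripper_width: 0.306
gripper_force: 50.3
t 16.73 rot [ 0.093 -0.113 -0.874] cm [ 5.59 -1.13  1.51] w 0.306 F [ 0.1 -0.3 -0.5]
[ 0.5   0.54 -0.68  1.37  0.28  1.48 -0.88]
```

```bash
python3 -m creep '[[0.093,-0.113,-0.874,5.6,-1.1,0,0.2],[0.093,-0.113,-0.874,5.6,-1.1,0,0.2],[0.093,-0.113,-0.874,5.6,-1.1,0,0.2],[0.093,-0.113,-0.874,5.6,-1.1,0,0.2],[0.093,-0.113,-0.874,5.6,-1.1,0,0.2],[0.093,-0.113,-0.874,5.6,-1.1,0,0.2],[0.093,-0.113,-0.874,5.6,-1.1,0,0.2],[0.093,-0.113,-0.874,5.6,-1.1,0,0.2]]';python3 -m creep '[[0,0,0,0,0,0,0.2],[0,0,0,0,0,0,0.2]]'
cat > c3.py <<'E'
from g import *
from f import put
put(.215);put(.135)
for n in("side","wrist","top"):
    p,W=shot(n);Q=RE.inv().apply(W.reshape(-1,3)-E0).reshape(W.shape)
    red=(p[...,0]>2.5*p[...,1])&(p[...,0]>60)&(p[...,0]>2*p[...,2])
    box=(np.abs(Q[...,0])<.05)&(np.abs(Q[...,1])<.05)
    P=Q[red&box&(Q[...,2]>.15)];print(n,"red",len(P),np.percentile(P,[1,50,99],axis=0).round(4).tolist() if len(P)>5 else"")
    z0=np.nanpercentile(P[:,2],1) if len(P)>5 else .2
    for z in np.arange(.06,z0,.02):
        b=box&(Q[...,2]>z)&(Q[...,2]<z+.02);P=Q[b]
        if len(P)>10:print(n,z.round(3),len(P),"x",np.percentile(P[:,0],[3,97]).round(4),"y",np.percentile(P[:,1],[3,97]).round(4))
E
python3 c3.py
```

```text
time_s: 17.4
eef_pos: [0.7076, -0.0145, 0.4517]
orientation: [-2.882, 0.0, 1.739]
wrist_force: [-0.1, 0.0, -1.0]
gripper_width: 0.306
gripper_force: 50.3
time_s: 17.57
eef_pos: [0.7074, -0.0145, 0.4521]
orientation: [-2.883, 0.001, 1.735]
wrist_force: [-0.4, 0.4, -0.4]
gripper_width: 0.308
gripper_force: 50.3
t 17.57 rot [ 0.001 -0.001 -0.006] cm [0.06 0.18 1.54] w 0.308 F [-0.4  0.4 -0.4]
t 17.57 rot [ 0.001 -0.001 -0.006] cm [0.06 0.16 9.54] w 0.308 F [-0.4  0.4 -0.4]
side red 142 [[-0.0171, -0.0124, 0.2332], [0.0068, 0.006, 0.2515], [0.0109, 0.0154, 0.279]]
side 0.06 88 x [-0.0123 -0.0041] y [-0.0273  0.0307]
side 0.08 95 x [-0.0123 -0.0034] y [-0.0283  0.0307]
side 0.1 97 x [-0.0101  0.0098] y [-0.0268  0.0303]
side 0.18 103 x [-0.0274  0.0199] y [-0.0143  0.0149]
side 0.2 87 x [-0.0245  0.018 ] y [-0.0152  0.0149]
side 0.22 112 x [-0.0206  0.0125] y [-0.0139  0.0148]
wrist red 1660 [[-0.0135, -0.0152, 0.2365], [-0.0003, 0.0049, 0.2791], [0.0127, 0.0132, 0.2818]]
wrist 0.06 40 x [-0.0097  0.0109] y [-0.0196  0.0305]
wrist 0.08 48 x [-0.009   0.0109] y [-0.0063  0.0306]
wrist 0.1 724 x [-0.008   0.0109] y [-0.0201  0.0292]
wrist 0.18 215 x [-0.0253  0.0242] y [-0.0136  0.0132]
wrist 0.2 131 x [-0.0216  0.0202] y [-0.0142  0.0133]
wrist 0.22 1350 x [-0.0183  0.0175] y [-0.0153  0.0132]
top red 59 [[-0.0164, -0.0127, 0.2377], [-0.0144, 0.0064, 0.2452], [0.0096, 0.0135, 0.2812]]
top 0.06 101 x [-0.0118 -0.008 ] y [-0.0286  0.0288]
top 0.08 106 x [-0.0111 -0.007 ] y [-0.0283  0.0303]
top 0.1 191 x [-0.01  0.01] y [-0.0273  0.0287]
top 0.18 85 x [-0.0262  0.0187] y [-0.0143  0.0133]
top 0.2 87 x [-0.0233  0.0156] y [-0.0152  0.0131]
top 0.22 109 x [-0.0208  0.0039] y [-0.0148  0.0129]
```

Clip jaws straddle within margins. Descend.

```bash
python3 -m creep '[[0,0,0,0,0.2,1.5,0.2],[0,0,0,0,0.2,3,0.2],[0,0,0,0,0.2,4.5,0.2],[0,0,0,0,0.2,6,0.2],[0,0,0,0,0.2,7.5,0.2],[0,0,0,0,0.2,8.5,0.2],[0,0,0,0,0.2,9.4,0.2],[0,0,0,0,0.2,9.4,0.2]]'; python3 -m creep '[[0,0,0,0,0,0,0.2],[0,0,0,0,0,0,0.2]]';python3 c3.py
```

```text
time_s: 18.38
eef_pos: [0.6847, -0.0185, 0.3587]
orientation: [-2.879, 0.0, 1.739]
wrist_force: [-0.8, -0.8, -1.3]
gripper_width: 0.302
gripper_force: 50.3
time_s: 18.55
eef_pos: [0.686, -0.0179, 0.3618]
orientation: [-2.884, 0.0, 1.739]
wrist_force: [0.1, -0.3, -0.5]
gripper_width: 0.306
gripper_force: 50.3
t 18.55 rot [ 0.003 -0.    -0.002] cm [ 0.04 -0.03 -7.75] w 0.306 F [ 0.1 -0.3 -0.5]
t 18.55 rot [ 0.003 -0.    -0.002] cm [ 0.04 -0.05  0.25] w 0.306 F [ 0.1 -0.3 -0.5]
side red 93 [[-0.0142, -0.0117, 0.1503], [0.0097, 0.006, 0.1679], [0.016, 0.0155, 0.1893]]
side 0.06 80 x [-0.0127 -0.0035] y [-0.0248  0.0298]
side 0.08 91 x [-0.0233  0.0219] y [-0.0159  0.0302]
side 0.1 125 x [-0.0223  0.0223] y [-0.0162  0.029 ]
side 0.12 94 x [-0.0193  0.0186] y [-0.0151  0.0137]
side 0.14 76 x [-0.0144  0.0136] y [-0.0142  0.0136]
wrist red 1581 [[-0.0109, -0.0148, 0.1513], [0.0108, 0.0048, 0.1867], [0.0153, 0.0135, 0.1891]]
wrist 0.06 96 x [-0.0089  0.0112] y [0.0186 0.0305]
wrist 0.08 244 x [-0.0226  0.0268] y [-0.0126  0.0304]
wrist 0.1 904 x [-0.0179  0.0209] y [-0.0157  0.0302]
wrist 0.12 1226 x [-0.0162  0.0203] y [-0.0153  0.0136]
wrist 0.14 402 x [-0.0108  0.0152] y [-0.0137  0.0134]
top red 20 [[-0.0129, -0.0114, 0.1508], [-0.0109, 0.0117, 0.1589], [0.0133, 0.0139, 0.1859]]
top 0.06 59 x [-0.0113 -0.0079] y [-0.0287  0.0293]
top 0.08 92 x [-0.0234  0.003 ] y [-0.0287  0.0304]
top 0.1 151 x [-0.0213  0.0104] y [-0.0279  0.029 ]
top 0.12 94 x [-0.0197  0.008 ] y [-0.015   0.0137]
top 0.14 53 x [-0.013   0.0124] y [-0.0143  0.0138]
```

```bash
cat > t.py <<'E'
from g import *
for n in("side","wrist","top"):
    p,W=shot(n);Q=RE.inv().apply(W.reshape(-1,3)-E0).reshape(W.shape)
    P=Q[(np.abs(Q[...,0])<.032)&(np.abs(Q[...,0])>.016)&(np.abs(Q[...,1])<.018)&(Q[...,2]>.045)]
    print(n,"tips z",len(P),np.sort(P[:,2])[:6].round(4))
E
python3 t.py
```

```text
side tips z 762 [0.0469 0.0485 0.0495 0.0526 0.055  0.0561]
wrist tips z 8711 [0.0452 0.0454 0.0482 0.0483 0.0492 0.0492]
top tips z 609 [0.0867 0.0869 0.0876 0.0878 0.0887 0.0887]
```

Tips at 87 mm, so the hinge is at about 137 mm and centred. Let it close, then withdraw.

```bash
python3 -m creep '[[0,0,0,0,0,0,0.4],[0,0,0,0,0,0,0.5],[0,0,0,0,0,0,0.6],[0,0,0,0,0,0,0.8],[0,0,0,0,0,0,1],[0,0,0,0,0,0,1],[0,0,0,0,0,0,1],[0,0,0,0,0,0,1]]' 20; python3 -m creep '[[0,0,0,0,0,0,1],[0,0,0,0,0,-2,1],[0,0,0,0,0,-4,1],[0,0,0,0,0,-7,1],[0,0,0,0,0,-10,1],[0,0,0,0,0,-13,1],[0,0,0,0,0,-13,1],[0,0,0,0,0,-13,1]]';python3 c3.py; python3 t.py; python3 c2.py
python3 - <<'E'
from h import *
from m import show,sel
p,W=shot('side');cv2.imwrite('pics/s7.png',cv2.resize(p[120:300,140:380,::-1],(800,600),interpolation=cv2.INTER_CUBIC))
show('s','mid',sel(W,(.4835,.29),.04,.06,.13))
E
```

```text
time_s: 19.52
eef_pos: [0.6856, -0.018, 0.3609]
orientation: [-2.883, 0.0, 1.739]
wrist_force: [-0.9, -0.5, 1.0]
gripper_width: 0.999
gripper_force: 0.0
time_s: 20.18
eef_pos: [0.7189, -0.0117, 0.4894]
orientation: [-2.888, -0.0, 1.739]
wrist_force: [-1.0, -1.2, -0.3]
gripper_width: 0.997
gripper_force: 0.0
t 20.18 rot [ 0.006 -0.    -0.001] cm [-0.03 -0.03  5.44] w 0.997 F [-1.  -1.2 -0.3]
t 20.18 rot [ 0.006 -0.    -0.001] cm [-0.03 -0.08 13.44] w 0.997 F [-1.  -1.2 -0.3]
side red 164 [[-0.0246, -0.0117, 0.1503], [0.014, 0.0019, 0.1708], [0.023, 0.0146, 0.1886]]
side 0.06 88 x [-0.0116 -0.0024] y [-0.0278  0.0309]
side 0.08 83 x [-0.0153 -0.0024] y [-0.0279  0.0303]
side 0.1 114 x [-0.017   0.0153] y [-0.0272  0.0287]
side 0.12 81 x [-0.0182  0.0168] y [-0.0145  0.0136]
side 0.14 98 x [-0.0176  0.0162] y [-0.0137  0.0128]
wrist red 816 [[-0.022, -0.0152, 0.1515], [0.0129, -0.0001, 0.18], [0.0252, 0.0132, 0.1911]]
wrist 0.06 28 x [-0.008   0.0106] y [0.019  0.0307]
wrist 0.08 35 x [-0.011   0.0148] y [0.0133 0.0306]
wrist 0.1 402 x [-0.0107  0.0144] y [-0.0281  0.0296]
wrist 0.12 11
[... 234 characters left out ...]
 0.0289]
top 0.08 84 x [-0.0149 -0.0051] y [-0.0278  0.03  ]
top 0.1 133 x [-0.0154  0.0096] y [-0.0284  0.0291]
top 0.12 76 x [-0.017  0.015] y [-0.0154  0.0134]
top 0.14 111 x [-0.0167  0.0156] y [-0.0142  0.0137]
side tips z 685 [0.0472 0.0482 0.0495 0.0539 0.055  0.0928]
wrist tips z 7031 [0.0466 0.0471 0.0476 0.0479 0.0479 0.0483]
top tips z 473 [0.1191 0.1199 0.121  0.1219 0.1238 0.1261]
wrist 137 x med -0.0043 slope 0.02 y [0.0117 0.0307] z [0.026  0.1125] x at bottom -0.0058
side 310 x med -0.0106 slope 0.016 y [-0.0237  0.0304] z [0.0039 0.1101] x at bottom -0.0113
s mid 371 mean [0.4814 0.292  0.0969] maxz 0.1211 dir deg 83.9 (array([0.4845, 0.2905]), array([0.06  , 0.0141]), 85.1)
```

View pics/s7.png

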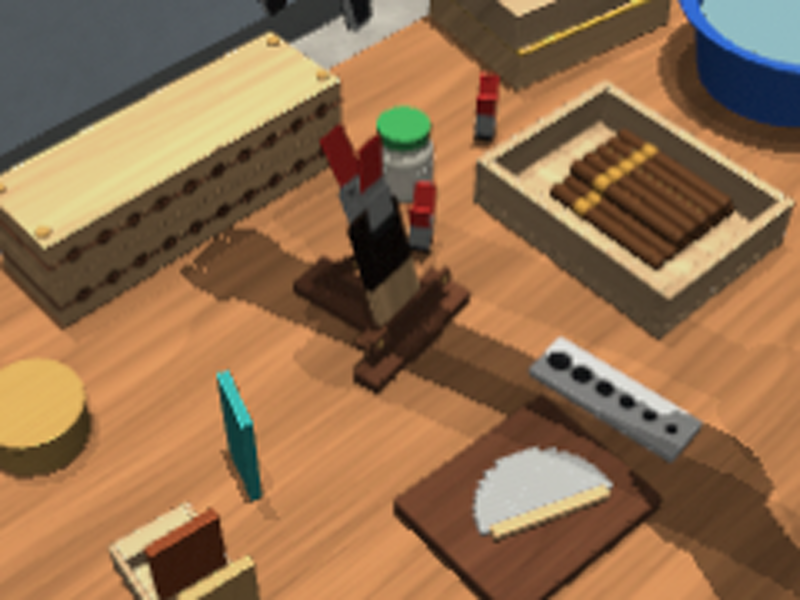

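The clip sits closed on tablet and mast at (370,190), the tablet is seated, and the reddish and tan tablets are still in the rack. Handing in.

```bash
python3 -c "
from workcell import *
print(close_job())"
```

```text
the job is handed in; nothing more can be done
None
```

Job handed in; the verdict was not shown, but the last pictures show the dark tablet seated and centred on the easel with the large red clip closed over tablet and mast, after one bump on the way when the tablet caught the mast top (about 61 N at the wrist, limit 120 N).

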